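Trip the ratchet pawl and push the earthing arm home

ROBOT

A 6-joint arm with a two-finger parallel gripper is mounted at the origin on the work surface. World frame = base frame: x ahead of the robot, y to its left, z up, the work surface at z = 0. Lengths are in m, angles in rad, forces in N, time in s.
With the tool pointing down it reaches from about 0.375 to 0.975 m from the base axis. Payload 3.8 kg.
Tool frame: the origin (TCP) lies at the very end of the fingers, on their centre line; the grasp point (between the pads) lies 19 mm behind it; z points along the fingers, y is the direction in which the jaws open and shut (so a half turn about z gives the same grasp; the last joint's range is limited). The gripper opens to 85 mm and grips with 20 to 120 N. Pads are 22 mm wide; open, the fingers measure 114 mm over their backs; the gripper's body (76 mm by 85 mm) begins 54 mm behind the grasp point. The pads swing forward as they close: fully open they stand 13 mm farther back than shut.
Start: joints at [-1.362, 0.264, 1.604, -0, 1.274, -0.037], TCP at [0.164, -0.655, 0.231] pointing down, gripper open.
Joint ranges: [-2.63, 2.63], [-0.94, 2.18], [0.31, 2.57], [-1.31, 4.45], [0, 2.66], [-2.55, 2.55]. Speed limits (rad/s): [2.57, 2.57, 3.14, 3.14, 3.14, 3.14].

INTERFACE

Orientations are given as a rotation vector (axis times angle).
In Python, from workcell import read_state, read_camera, camera_info, finish_job gives the robot as it stands. The module is installed in compiled form; this text tells all that it offers.
- The arm moves only by the tool play_rows, never from a script. Its argument "motion" is a list of rows, each a list of 5 numbers: the shift along the tool's x, y, z in units of 1000 mm (1.0 is 1000 mm), then the turn about the tool's z in units of 2 pi rad (1.0 is 2 pi rad), then the finger opening in mm, from 0 to 85.4. A call has 1 to 5 rows; each row shifts and turns the commanded pose from where the row before left it, along the tool's axes as they then stand; what a row does not reach is not made up. A row lasts 1/8 s, in which the tool goes at most 62.5 mm and 10.7 degrees, less where a joint would pass 70% of its speed; a pose out of reach is approached as far as the arm can. A call with a number of a shift or a turn outside -1 to 1 is refused whole. A call with a gripper value outside its range is refused whole. The fingers move at their own pace and stop on an object; "squeeze" is the grip in N (left out, the last holds). Time passes only in rows, so rows that do not move let the fingers close. It gives the time, the measured TCP pose, the force and the opening at its end, in the units of the state.
- read_state(): the state, without advancing time (a new reading comes with each control period).
- read_camera(name): name is "scene" or "side" or "wrist"; returns the picture (384x512x3 uint8, red, green, blue); there is no depth.
- camera_info(name): a dict with "intrinsics" (3x3 intrinsics, pixels), "pose" (4x4, takes a point from camera to world coordinates). Camera axes: x right, y down, z forward; pixel columns grow to the right and rows downward; lengths in m; the calibration is good to about 2 mm. A picture is of the moment at which its call begins: read the wrist's pose just before it. camera_info takes no time and is no camera call; for the wrist camera it gives the pose at the moment of the call.
- finish_job(): hands the job in, once; it reports no verdict.
The state is a dict: "time": time; "q": joint angles; "joint_vel": joint speeds; "joint_torque": joint torques, N m; "tool_pos": TCP position; "tcp_rot": TCP orientation; "wrist_force": force on the tool from outside, world axes, zero at the start; "torque": the same for the moment, N m; "width": opening from 0.0 (shut) to 1.0 (fully open).
Only numpy, scipy, OpenCV 4.12 (cv2) and the standard library are available. Lean on these libraries where they do the work, as an engineer would, in place of code of your own. Each camera call takes 0.05 s, during which the arm holds its last target. There are 200 camera calls.

TASK

Earth the aerial feeder before anyone works at the desk: with your fingertips press the pedal of the ratchet pawl down until the pawl tips back and stays clear of the teeth, then push the earthing arm down past its teeth until it lies fully home, level in its copper jaw. Do not force the arm against the engaged pawl. Nothing is gripped or lifted: do not raise the arm, and leave the things in the drawer and on the desk where they are.

Things in the scene. Friction and masses are not known exactly. Their poses are not given: they have to be found in the camera images.
- earth_switch: Earthing switch fixed to the desk: black base board 380 x 100 x 14 mm. Origin on the desk under the arm's pivot, mid-board; z up; the arm reaches towards -x, the pawl's pedal is at +x; both move in the plane y = 0. Grey cheek plates round the pivot (36 mm along x, 40 mm over all in y) reach z 106 mm; the copper jaw that receives the arm stands at x = -85 mm, up to z 103 mm.
- main_pivot (a point): The arm's pivot axis (parallel to the switch's y), 90 mm above the desk, same axes as the switch. The pivot is stiff: the arm stays where it is left, and about 3 to 6 N across the paddle moves it. While the pawl is engaged the arm cannot go down by more than one tooth (0.26 rad) before it is held.
- earth_arm (a joint): Angle of the earthing arm above level (rad): 0 = level, fully home (rigid stop); starts between 0.6 and 1.05. Copper bar on a toothed steel wheel (48 mm radius), with a black rubber paddle 50 x 32 x 14 mm at its end, which is 170 mm from the pivot. At angle a the middle of the paddle's upper face is at switch x = -145 cos a + 7 sin a, z = 90 + 145 sin a + 7 cos a (mm).
- paddle (a point): Middle of the upper (pushing) face of the rubber paddle, on the arm 145 mm from the pivot; moves with the arm. At the start it stands up to about 225 mm above the desk, the paddle's end up to 240 mm.
- pawl (a joint): Angle of the ratchet pawl (rad): 0 to about 0.1 = hook in the teeth, 0.42 = thrown right back (rigid stop). Bell-crank pivoted at switch x = 68, z = 53 mm, with a brass weight (22 x 36 mm) above its hook. Pressing the pedal tips it: past about 0.25 it falls back and stays by itself, short of 0.1 it falls into the teeth. Under 1 N moves it. Thrown back, the weight is at x 82, top z 141 mm.
- pedal (a point): Middle of the upper face of the pawl's pedal, a square steel plate 34 x 34 x 6 mm on the outer end of the pawl; about 90 to 98 mm above the desk at switch x = 150 to 154 mm with the pawl engaged, about 61 mm above the desk at x = 161 mm with the pawl thrown back; there it slopes 24 degrees down to +x.
- wavemeter_coil: Bystander in the half-open drawer (its front reaches 76 mm above the desk) of the fixed dark wood desk unit, which stands on the left of the desk, 100 mm high: brass coil on a white former, 44 mm diameter, 44 mm high; origin at the centre of its underside.
- valve_puller: Bystander in the drawer: black rubber valve puller, 113 x 34 x 14 mm; origin in its underside.
- relay_base: Bystander in the drawer: olive green relay base, 55 x 45 x 28 mm; origin at the centre of its underside.
- bus_link: Bystander in the drawer: flat copper bus link, 90 x 22 x 6 mm; origin at the centre of its underside.
- stand_off: Bystander on the desk beside the switch: white ribbed ceramic stand-off, 40 mm diameter, 58 mm high; origin at the centre of its underside.
- screwdriver: Bystander lying on the desk beside the switch: screwdriver, 160 mm long, along its x; origin on its underside.
- fuse_holder: Bystander on the desk beside the switch: fuse holder, 62 x 26 x 30 mm; origin at the centre of its underside.

How it is judged:
On the way, in this order (a step that is already met when the one before it is completed fails the run):
1. the pawl is pressed back clear of the teeth while the arm is still up (value of joint pawl above 0.33 rad and value of joint earth_arm above 0.5 rad), for 0.2 s.
2. the arm is pushed down past its teeth, fully home (value of joint earth_arm below 0.05 rad and value of joint pawl above 0.33 rad), for 0.2 s.
At the end, for the whole second after the job is handed in: The earthing arm is home (within 0.05 rad of level), the pawl still thrown back (above 0.33 rad), and every bystander within 20 mm of where it was (all of step 2 and not (distance of wavemeter_coil from where it was at the start of the episode above 0.02 m) and not (distance of valve_puller from where it was at the start of the episode above 0.02 m) and not (distance of relay_base from where it was at the start of the episode above 0.02 m) and not (distance of bus_link from where it was at the start of the episode above 0.02 m) and not (distance of stand_off from where it was at the start of the episode above 0.02 m) and not (distance of screwdriver from where it was at the start of the episode above 0.02 m) and not (distance of fuse_holder from where it was at the start of the episode above 0.02 m)); the robot touches nothing.
It fails at once if the arm is forced against the engaged pawl with more than 50 N (contact force between the fingers and earth_switch above 50 N and value of joint earth_arm above 0.2 rad and value of joint pawl below 0.2 rad).
It fails at once if the arm is lifted or knocked upward by the fingers, or raised above its highest start (value of joint earth_arm above 1.12 rad or (velocity of joint earth_arm above 0.3 rad/s and value of joint earth_arm above 0.25 rad and contact force between the fingers and earth_switch above 1 N)).
It fails at once if a thing in the drawer or on the desk is moved by more than 20 mm (distance of any of wavemeter_coil, valve_puller, relay_base, bus_link, stand_off, screwdriver, fuse_holder from where it was at the start of the episode above 0.02 m).
It also fails if it takes over 48 s, if anything falls off the work surface, if the arm or the gripper's body presses on something with over 40 N, if the wrist force passes 120 N, or if a joint passes its speed limit or range.

## Working session

There is one attempt and no reset: what is moved stays moved. The work goes in short steps, Python scripts to look and compute and a tool call to move; the robot and the scene stay as the last step left them, time stands still between calls to the robot, and variables do not carry over. Pictures are saved under pics/ and viewed, about 8 in all and at most 12, crops included, and the job is handed in when it is done.

Besides the shell and the picture viewer there is one more tool, called after "Request:" by a JSON object that holds its "method" and its "body". play_rows: Moves the arm, as the interface text tells. Shifts and turns lie within -1 to 1; 1 stands for 1000 mm of shift or 2 pi rad of turn. Its arguments: {"type":"object","properties":{"motion":{"type":"array","items":{"type":"array","items":{"type":"number"}}},"squeeze":{"type":"number"}},"required":["motion"]}

```bash
mkdir -p pics; python3 - <<'E'
from workcell import *
import cv2,numpy as np
s=read_state();print(s['time'],s['tool_pos'],s['tcp_rot'],s['width'],s['wrist_force'])
for n in("scene","side"):
    i=camera_info(n);print(n,np.round(i['intrinsics'],1).tolist(),np.round(i['pose'],3).tolist())
    im=read_camera(n);cv2.imwrite(f'pics/{n}0.png',cv2.resize(im[:,:,::-1],None,fx=1.5,fy=1.5,interpolation=cv2.INTER_CUBIC));np.save(f'pics/{n}0.npy',im)
E
```

```text
0.0 [ 0.16408254 -0.65398514  0.2299682 ] [-3.11568883e+00 -3.84803376e-01  2.90445798e-04] 1.0060357025223354 [-0.64234076 -0.26138492 -0.15641705]
scene [[353.2, 0.0, 251.3], [0.0, 353.2, 191.8], [0.0, 0.0, 1.0]] [[0.066, 0.627, -0.777, 1.198], [0.998, -0.026, 0.065, 0.095], [0.021, -0.779, -0.627, 0.597], [0.0, 0.0, 0.0, 1.0]]
side [[392.6, 0.0, 261.8], [0.0, 392.6, 194.5], [0.0, 0.0, 1.0]] [[-0.915, -0.302, 0.267, 0.292], [-0.403, 0.7, -0.59, 0.766], [-0.008, -0.647, -0.762, 0.889], [0.0, 0.0, 0.0, 1.0]]
```

View pics/scene0.png

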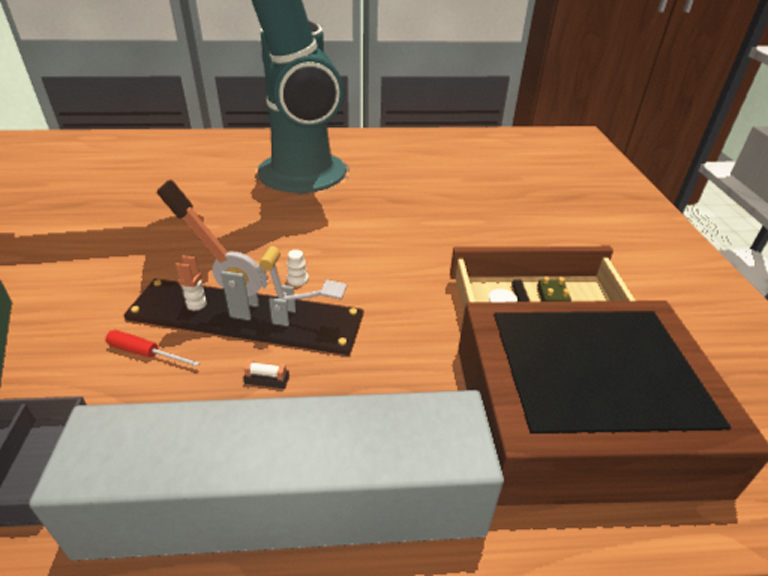

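View pics/side0.png

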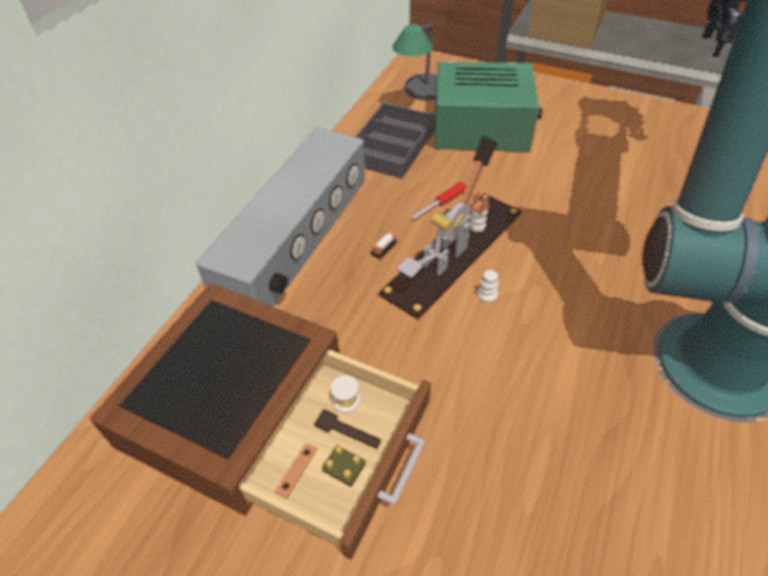

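The scene view shows the board at about (125–363, 280–353), with the paddle at (173,197) and the pedal at (334,289). In the side view the pedal is at (411,267), the paddle at (485,150) and the board runs from (520,210) to (385,295). Next I measure.

```bash
cat > h.py <<'E'
import cv2,numpy as np
from workcell import *
def ray(n,p):
    i=camera_info(n);K=np.array(i['intrinsics']);T=np.array(i['pose'])
    d=T[:3,:3]@np.linalg.solve(K,[p[0],p[1],1]);return T[:3,3],d/np.linalg.norm(d)
def plane(n,p,z):
    o,d=ray(n,p);return o+d*(z-o[2])/d[2]
def tri(p,q,a="scene",b="side"):
    o1,d1=ray(a,p);o2,d2=ray(b,q)
    t=np.linalg.lstsq(np.c_[d1,-d2],o2-o1,rcond=None)[0]
    A,B=o1+t[0]*d1,o2+t[1]*d2;return (A+B)/2,np.linalg.norm(A-B)
def blob(m,near):
    n,l,s,c=cv2.connectedComponentsWithStats(m.astype(np.uint8))
    k=min([k for k in range(1,n) if s[k,4]>15],key=lambda k:np.hypot(*(c[k]-near)))
    return l==k,c[k],s[k]
E
python3 - <<'E'
from h import *
R={}
for n,bn,pn in(("scene",(150,205),(115,132)),("side",(300,172),(323,100))):
    im=np.load(f'pics/{n}0.npy').astype(int);dark=im.max(2)<55
    m,c,s=blob(dark,bn);print(n,'board',c,s)
    P=np.argwhere(m)[:,::-1].astype(np.float32)
    # brass+black filled hull
    h=cv2.convexHull(P.astype(np.int32));q=cv2.approxPolyDP(h,5,True)[:,0]
    for v in q: print(v,np.round(plane(n,v,.014)*1000))
    W=np.array([plane(n,v,.014)[:2]*1000 for v in h[:,0]],np.float32);print('rect',cv2.minAreaRect(W))
    m,c,s=blob(dark,pn);print('paddle',c,s);R[n]=c
print('paddle centre',tri(R['scene'],R['side']))
print('pedal',tri(np.array((334,289))/1.5,np.array((411,267))/1.5))
for n,l in (("scene",[(157,283),(136,309),(361,311),(342,341)]),("side",[(514,211),(388,291),(417,307)])):
    for p in l: print(n,p,np.round(plane(n,np.array(p)/1.5,.016)*1000))
a=cv2.resize(np.load('pics/scene0.npy')[110:245,75:250,::-1],None,fx=4.4,fy=4.4,interpolation=cv2.INTER_CUBIC);cv2.imwrite('pics/c1.png',a)
E
```

```text
scene board [152.4556213  212.21574875] [  88  187  144   49 2197]
[231 235] [631.  98.  14.]
[ 88 212] [ 537. -246.   14.]
[108 187] [ 440. -222.   14.]
[174 197] [489. -45.  14.]
[224 218] [573.  83.  14.]
rect ((535.1697998046875, -69.32633972167969), (373.7419738769531, 104.40204620361328), 74.68045806884766)
paddle [81.23030303 82.63636364] [ 42  82  81   3 165]
side board [185.26582278 188.96202532] [180 183  11  12  79]
[190 186] [808. 143.  14.]
[187 194] [800. 174.  14.]
[180 191] [825. 172.  14.]
[183 183] [834. 141.  14.]
rect ((816.171875, 157.75563049316406), (28.94598388671875, 40.263450622558594), 10.108986854553223)
paddle [434.         161.21428571] [430 150  10  21  56]
paddle centre (array([ 0.1592343 , -0.27036185,  0.11650752]), np.float64(0.18155951522612027))
pedal (array([0.56568114, 0.08015996, 0.08803079]), np.float64(0.004035974073472594))
scene (157, 283) [ 449. -228.   16.]
scene (136, 309) [ 518. -245.   16.]
scene (361, 311) [538. 124.  16.]
scene (342, 341) [608.  92.  16.]
side (514, 211) [ 446. -228.   16.]
side (388, 291) [607.  92.  16.]
side (417, 307) [540. 107.  16.]
```

View pics/c1.png

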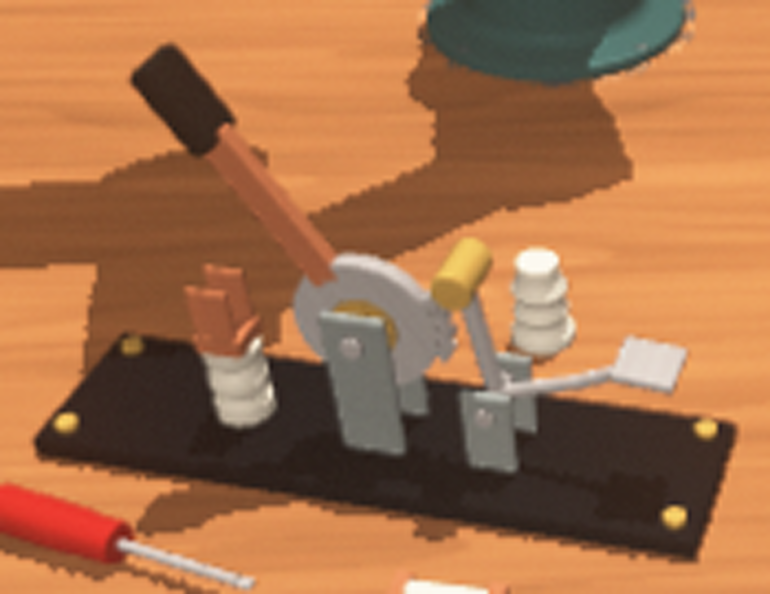

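```bash
python3 - <<'E'
from h import *
C=lambda p:np.array(p)/4.4+[75-.0,110]
S=[plane("scene",C(p),.016)[:2]*1000 for p in[(132,345),(66,422),(706,428),(674,517)]]
print(np.round(S));c=np.mean(S,0);u=(S[2]+S[3]-S[0]-S[1])/2;print('centre',c,'L',np.linalg.norm(u),'yaw',np.degrees(np.arctan2(u[1],u[0])))
u/=np.linalg.norm(u);v=np.array([-u[1],u[0]])
def sw(n,p):  # hit switch plane y=0 in switch frame
    o,d=ray(n,p);o=o*1000;t=-((o[:2]-c)@v)/(d[:2]@v);P=o+t*d;return np.round([(P[:2]-c)@u,P[2]])
for nm,p in dict(pivotbolt=(350,348),armroot=(318,278),padtop=(170,43),padleft=(133,78),padbot=(205,153),padright=(235,123),pedal=(650,363),weight=(470,255),jawtop=(222,268)).items(): print(nm,sw("scene",C(p)))
print('side pedal',sw("side",np.array((411,267))/1.5),'pad',sw("side",np.array((485,150))/1.5))
P,e=tri(C((650,363)),np.array((411,267))/1.5);print(P,e,(P[:2]*1000-c)@u,(P[:2]*1000-c)@v)
P,e=tri(C((185,98)),np.array((485,151))/1.5);print(P,e,(P[:2]*1000-c)@u,(P[:2]*1000-c)@v)
for x in(155,158,-85,-145): print(x,c+u*x)
E
```

```text
[[ 448. -228.]
 [ 517. -247.]
 [ 538.  111.]
 [ 608.   92.]]
centre [527.84498454 -67.65423814] L 350.7005145190994 yaw 75.10046772774025
pivotbolt [-14.  69.]
armroot [-24. 114.]
padtop [-77. 244.]
padleft [-101.  222.]
padbot [-72. 184.]
padright [-52. 204.]
pedal [155.  88.]
weight [ 62. 142.]
jawtop [-79. 112.]
side pedal [148.  86.] pad [-76. 218.]
[0.56555402 0.08036076 0.08835803] 0.0039015466380718225 152.73439469847239 1.6171503221429617
[ 0.50816265 -0.14140083  0.21496961] 0.0010547818383315464 -76.32791709603201 0.05849342564214055
155 [567.6993447   82.13437951]
158 [568.47071941  85.03351405]
-85 [ 505.98936768 -149.7963833 ]
-145 [ 490.56187342 -207.779074  ]
```

Request:
{"method": "play_rows", "body": {"motion": [[0,0,-0.05,0.027,0],[0,0,-0.05,0.027,0],[0,0,0,0.0266,0],[0,0,0,0,0]], "squeeze": 40}}

```text
time: 0.6
tool_pos: [0.1642, -0.6547, 0.3315]
tcp_rot: [3.115, -0.405, 0.0]
wrist_force: [0.7, 0.7, -0.0]
width: 0.145
```

Request:
{"method": "play_rows", "body": {"motion": [[0.0134,-0.0545,0,0,0],[0.0134,-0.0545,0,0,0],[0.0134,-0.0545,0,0,0],[0.0134,-0.0545,0,0,0],[0.0134,-0.0545,0,0,0]]}}

```text
time: 1.23
tool_pos: [0.2993, -0.4063, 0.3294]
tcp_rot: [-3.113, 0.403, 0.003]
wrist_force: [0.5, 0.3, 0.1]
width: -0.004
```

Request:
{"method": "play_rows", "body": {"motion": [[0.0134,-0.0545,0,0,0],[0.0134,-0.0545,0,0,0],[0.0134,-0.0545,0,0,0],[0.0134,-0.0545,0,0,0],[0.0134,-0.0545,0,0,0]]}}

```text
time: 1.85
tool_pos: [0.4339, -0.1606, 0.3296]
tcp_rot: [-3.115, 0.403, 0.004]
wrist_force: [0.7, -0.6, -0.0]
width: 0.0
```

Request:
{"method": "play_rows", "body": {"motion": [[0.0134,-0.0545,0,0,0],[0.0134,-0.0545,0,0,0],[0.0134,-0.0545,0,0,0],[0.0134,-0.0545,0,0,0],[0.0134,-0.0545,0,0,0]]}}

```text
time: 2.48
tool_pos: [0.5689, 0.0851, 0.3293]
tcp_rot: [3.115, -0.402, -0.005]
wrist_force: [0.1, -0.3, 1.1]
width: 0.002
```

```bash
cat >> h.py <<'E'
c=np.array([.5278,-.0677]);a=np.radians(75.1);u=np.array([np.cos(a),np.sin(a)]);v=np.array([-u[1],u[0]])
def st():
    from scipy.spatial.transform import Rotation as R
    s=read_state();p=s['tool_pos'];M=R.from_rotvec(s['tcp_rot']).as_matrix()
    print('t',s['time'],'sw mm',np.round(1000*np.array([(p[:2]-c)@u,(p[:2]-c)@v,p[2]]),1),'tool x,y in sw',np.round([M[:2,0]@u,M[:2,0]@v,M[:2,1]@u,M[:2,1]@v],3),'F',np.round(s['wrist_force'],1),'w',round(s['width'],2))
E
python3 -c "from h import *;st()"
```

```text
t 2.475 sw mm [158.2  -0.4 329.3] tool x,y in sw [ 0.003 -1.    -1.    -0.003] F [ 0.1 -0.3  1.1] w 0.0
```

Request:
{"method": "play_rows", "body": {"motion": [[0,0,0.055,0,0],[0,0,0.055,0,0],[0,0,0.055,0,0],[0,0,0.05,0,0],[0,0,0,0,0]]}}

```text
time: 3.1
tool_pos: [0.5632, 0.0828, 0.1098]
tcp_rot: [3.112, -0.404, -0.021]
wrist_force: [-0.5, -0.6, 0.1]
width: 0.002
```

Request:
{"method": "play_rows", "body": {"motion": [[0,0,0.01,0,0],[0,0,0.01,0,0],[0,0,0.006,0,0],[0,0,0.006,0,0],[0,0,0,0,0]]}}

```text
time: 3.72
tool_pos: [0.5688, 0.0834, 0.084]
tcp_rot: [3.115, -0.408, -0.001]
wrist_force: [0.3, 1.0, -0.1]
width: 0.0
```

```bash
python3 - <<'E'
from h import *
st();a=read_camera("scene");b=read_camera("side")
A=cv2.resize(a[100:250,70:270,::-1],None,fx=2,fy=2);B=cv2.resize(b[70:220,230:430,::-1],None,fx=2,fy=2)
cv2.imwrite('pics/p1.png',np.hstack([A,B]))
E
```

```text
t 3.725 sw mm [156.5  -0.8  84. ] tool x,y in sw [-0. -1. -1.  0.] F [ 0.3  1.  -0.1] w 0.0
```

View pics/p1.png

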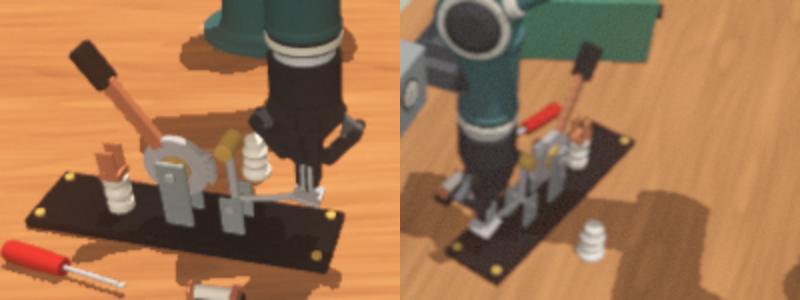

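The fingertips are on the pedal (scene crop about (312,192)) and the pawl is starting to tip. The arm is still up and the weight is clear of the gripper, so I press on.

Request:
{"method": "play_rows", "body": {"motion": [[0,-0.002,0.006,0,0],[0,-0.001,0.005,0,0],[0,0,0.004,0,0],[0,0,0,0,0],[0,0,0,0,0]]}}

```text
time: 4.45
tool_pos: [0.5699, 0.0863, 0.0693]
tcp_rot: [3.115, -0.408, -0.0]
wrist_force: [-1.2, 0.9, 0.4]
width: 0.002
```

Request:
{"method": "play_rows", "body": {"motion": [[0,0,0.003,0,0],[0,0,0.002,0,0],[0,0,0,0,0],[0,0,0,0,0]]}}

```text
time: 4.95
tool_pos: [0.5699, 0.0863, 0.0643]
tcp_rot: [-3.115, 0.408, -0.0]
wrist_force: [0.6, 0.3, -0.7]
width: -0.004
```

```bash
python3 - <<'E'
from h import *
st();a=read_camera("scene");b=read_camera("side")
A=cv2.resize(a[100:250,70:270,::-1],None,fx=2,fy=2);B=cv2.resize(b[70:220,230:430,::-1],None,fx=2,fy=2)
cv2.imwrite('pics/p2.png',np.hstack([A,B]))
E
```

```text
t 4.95 sw mm [159.7  -1.1  64.3] tool x,y in sw [-0.001 -1.    -1.     0.001] F [ 0.6  0.3 -0.7] w -0.0
```

View pics/p2.png

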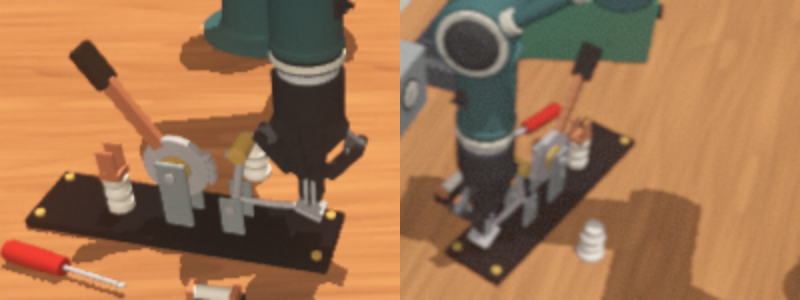

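The weight has swung to (240,150) in the scene crop and the hook is clear of the wheel. I withdraw upward and verify.

Request:
{"method": "play_rows", "body": {"motion": [[0,0,-0.01,0,0],[0,0,-0.04,0,0],[0,0,-0.055,0,0],[0,0,-0.055,0,0],[0,0,-0.055,0,0]]}}

```text
time: 5.68
tool_pos: [0.5697, 0.0863, 0.2821]
tcp_rot: [-3.115, 0.408, -0.002]
wrist_force: [1.7, 0.8, -0.5]
width: 0.002
```

Request:
{"method": "play_rows", "body": {"motion": [[0,0,-0.05,0,0],[0,0,0,0,0]]}}

```text
time: 5.92
tool_pos: [0.5726, 0.0866, 0.3367]
tcp_rot: [-3.112, 0.408, -0.018]
wrist_force: [1.1, 0.4, -0.3]
width: 0.001
```

```bash
python3 - <<'E'
from h import *
st();a=read_camera("scene");b=read_camera("side")
cv2.imwrite('pics/p3.png',cv2.resize(a[110:245,75:250,::-1],None,fx=4.4,fy=4.4,interpolation=cv2.INTER_CUBIC))
E
```

```text
t 5.925 sw mm [160.6  -3.6 336.7] tool x,y in sw [-0.001 -1.    -1.     0.001] F [ 1.1  0.4 -0.3] w 0.0
```

View pics/p3.png

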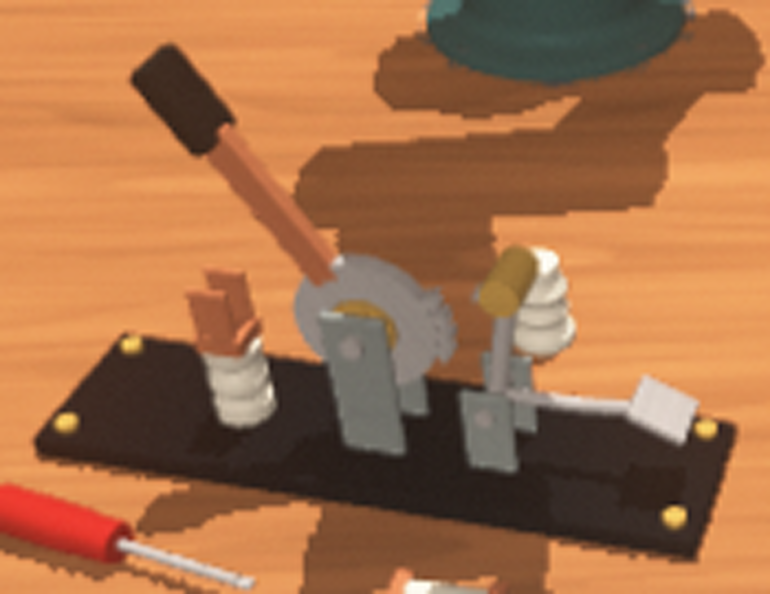

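The pawl stays thrown back: the pedal is at about (662,410) and the weight at (508,282). The arm is unmoved and the hook is clear of the teeth. I now go to the +x side of the paddle.

Request:
{"method": "play_rows", "body": {"motion": [[0,0.0475,0,0,0],[0,0.0475,0,0,0],[0,0.0475,0,0,0],[0,0.0475,0,0,0],[0,0,0,0,0]]}}

```text
time: 6.65
tool_pos: [0.519, -0.0997, 0.327]
tcp_rot: [3.114, -0.415, -0.006]
wrist_force: [-0.1, 0.2, 0.2]
width: 0.0
```

Request:
{"method": "play_rows", "body": {"motion": [[0,0,0.04,0,0],[0,0,0.04,0,0],[0,0,0.034,0,0],[0,0,0,0,0]]}}

```text
time: 7.15
tool_pos: [0.5176, -0.0955, 0.2104]
tcp_rot: [-3.114, 0.407, 0.015]
wrist_force: [-0.4, 0.3, 0.8]
width: -0.003
```

```bash
python3 - <<'E'
from h import *
st();a=read_camera("scene");b=read_camera("side");st()
A=cv2.resize(a[80:230,70:270,::-1],None,fx=2,fy=2);B=cv2.resize(b[70:220,230:430,::-1],None,fx=2,fy=2)
cv2.imwrite('pics/p4.png',np.hstack([A,B]))
E
```

```text
t 7.15 sw mm [-29.5   2.7 210.4] tool x,y in sw [ 0. -1. -1. -0.] F [-0.4  0.3  0.8] w -0.0
t 7.25 sw mm [-29.7  -0.7 215.1] tool x,y in sw [ 0. -1. -1. -0.] F [0.1 0.5 0.9] w -0.0
```

View pics/p4.png

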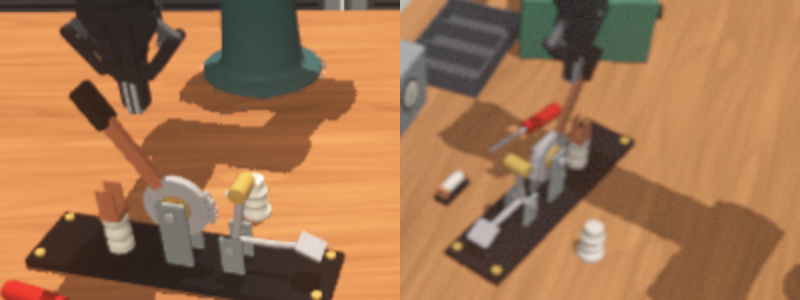

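The fingertips stand clear on the +x side of the paddle (tips at (138,105), paddle at (95,105)), and the pawl is still back. I push along the arc.

Request:
{"method": "play_rows", "body": {"motion": [[0,0.018,0,0,0],[0,0.01,0,0,0],[0,0.009,0.006,0,0],[0,0.009,0.006,0,0],[0,0.009,0.006,0,0]]}}

```text
time: 7.88
tool_pos: [0.5078, -0.151, 0.1982]
tcp_rot: [-3.114, 0.409, -0.005]
wrist_force: [3.5, 3.0, 3.0]
width: 0.002
```

Request:
{"method": "play_rows", "body": {"motion": [[0,0.006,0.007,0,0],[0,0.006,0.007,0,0],[0,0.006,0.007,0,0],[0,0,0,0,0]]}}

```text
time: 8.38
tool_pos: [0.5013, -0.1684, 0.1754]
tcp_rot: [3.115, -0.409, -0.003]
wrist_force: [-1.0, 0.2, 1.1]
width: 0.002
```

```bash
python3 - <<'E'
from h import *
st();a=read_camera("scene");b=read_camera("side");st()
A=cv2.resize(a[80:230,70:270,::-1],None,fx=2,fy=2);B=cv2.resize(b[70:220,230:430,::-1],None,fx=2,fy=2)
cv2.imwrite('pics/p5.png',np.hstack([A,B]))
E
```

```text
t 8.375 sw mm [-104.1   -0.3  175.4] tool x,y in sw [-0.001 -1.    -1.     0.001] F [-1.   0.2  1.1] w 0.0
t 8.475 sw mm [-1.036e+02  1.000e-01  1.753e+02] tool x,y in sw [-0.001 -1.    -1.     0.001] F [-0.1 -0.8 -0.9] w -0.0
```

View pics/p5.png

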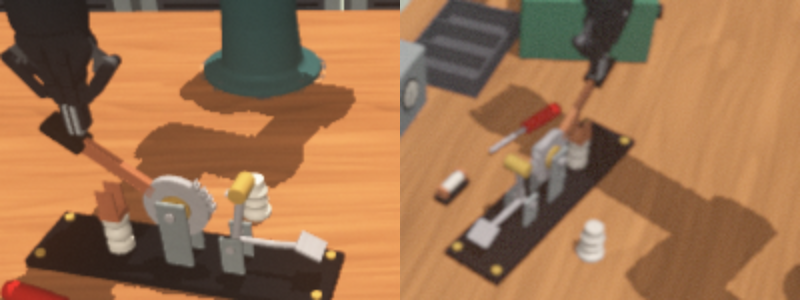

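The arm follows down and the paddle is under the fingertips at (75,130). The pawl is still back, so I continue, slightly further out.

Request:
{"method": "play_rows", "body": {"motion": [[0,0.006,0.008,0,0],[0,0.006,0.008,0,0],[0,0.005,0.008,0,0],[0,0.004,0.009,0,0],[0,0.004,0.009,0,0]]}}

```text
time: 9.1
tool_pos: [0.4958, -0.1923, 0.1337]
tcp_rot: [-3.115, 0.408, -0.0]
wrist_force: [1.0, 3.1, 3.3]
width: -0.0
```

Request:
{"method": "play_rows", "body": {"motion": [[0,0.003,0.009,0,0],[0,0.003,0.009,0,0],[0,0.001,0.009,0,0],[0,0.001,0.006,0,0],[0,0,0.003,0,0]]}}

```text
time: 9.72
tool_pos: [0.4937, -0.2003, 0.098]
tcp_rot: [3.114, -0.408, 0.001]
wrist_force: [1.1, -0.8, 3.9]
width: -0.003
```

Request:
{"method": "play_rows", "body": {"motion": [[0,0,0.002,0,0],[0,0,0,0,0],[0,0,0,0,0]]}}

```text
time: 10.1
tool_pos: [0.4938, -0.2003, 0.0969]
tcp_rot: [3.114, -0.408, 0.001]
wrist_force: [-0.5, -0.1, 4.8]
width: -0.003
```

```bash
python3 -c "from h import *;st()"
```

```text
t 10.1 sw mm [-136.9   -1.2   96.9] tool x,y in sw [-0. -1. -1.  0.] F [-0.5 -0.1  4.8] w -0.0
```

Request:
{"method": "play_rows", "body": {"motion": [[0,0,0.002,0,0],[0,0,0.002,0,0],[0,0,0,0,0],[0,0,0,0,0]]}}

```text
time: 10.6
tool_pos: [0.494, -0.2004, 0.0964]
tcp_rot: [3.114, -0.407, 0.001]
wrist_force: [-9.9, 3.1, 26.4]
width: 0.001
```

Here the force rises to 26 N and z stalls at 96.4 mm, which is the rigid stop. I withdraw straight up and verify.

Request:
{"method": "play_rows", "body": {"motion": [[0,0,-0.008,0,0],[0,0,-0.04,0,0],[0,0,-0.055,0,0],[0,0,-0.055,0,0],[0,0,-0.04,0,0]]}}

```text
time: 11.22
tool_pos: [0.4936, -0.2, 0.2924]
tcp_rot: [3.114, -0.408, 0.002]
wrist_force: [-0.1, 0.3, -0.1]
width: -0.0
```

Request:
{"method": "play_rows", "body": {"motion": [[0,0,0,0,0],[0,0,0,0,0]]}}

```text
time: 11.48
tool_pos: [0.4928, -0.1995, 0.2889]
tcp_rot: [-3.115, 0.408, 0.003]
wrist_force: [-0.4, -0.1, -0.5]
width: 0.0
```

```bash
python3 - <<'E'
from h import *
st();a=read_camera("scene");b=read_camera("side")
A=cv2.resize(a[110:260,60:260,::-1],None,fx=2,fy=2);B=cv2.resize(b[70:220,230:430,::-1],None,fx=2,fy=2)
cv2.imwrite('pics/p6.png',np.hstack([A,B]))
E
```

```text
t 11.475 sw mm [-1.364e+02 -1.000e-01  2.889e+02] tool x,y in sw [-0.001 -1.    -1.     0.001] F [-0.4 -0.1 -0.5] w 0.0
```

View pics/p6.png

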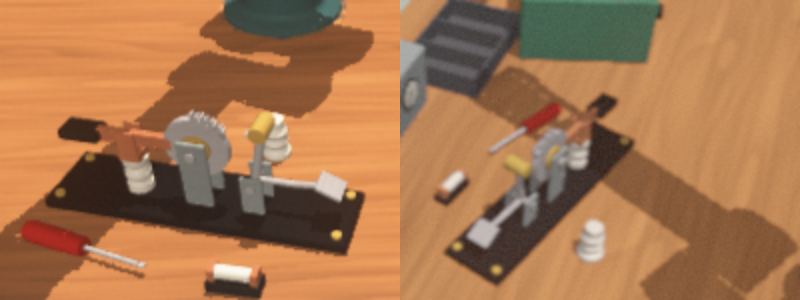

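The arm lies level in the jaw, with the paddle at (80,130) in the scene crop. The pawl is thrown back, with the weight at (262,127) and the pedal low at (332,187). The bystanders show no movement and the fingers are clear.

```bash
python3 -c "from workcell import *;print(finish_job())"
```

```text
the job is handed in; nothing more can be done
None
```

The earthing arm is home in its copper jaw with the pawl thrown back, and the job is handed in at about 11.5 s on the robot's clock. The hand-in reports no verdict.

- **Pawl:** I pressed the pedal down with the closed fingertips until the pawl tipped back. It stayed back after I withdrew, and the arm was still at about 1.02 rad.
- **Arm:** I pushed the paddle down along its arc to the rigid stop. There the fingertips stalled at z 96.4 mm (97 mm expected when level), with the force up to about 26 N. I then withdrew upward.
- **Last checks:** The final picture shows the arm level in the jaw, the pawl still thrown back, and the desk bystanders in the picture where they were. The gripper is clear at z about 0.29 m, with the wrist force near zero.
- **Not checked:** I did not look at the drawer again, though the tool stayed clear of it. I judged the pawl angle from the pictures and did not measure it.

No check disagreed.

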